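# Level the kitchen balance

### The job

The kitchen balance leans because the honey jar, which weighs as much as three spice jars, shares its pan with a spice jar. Move jars from pan to pan until the two pans sit level, with all four jars standing upright on the pans and nothing else on them.

Things in the scene. Friction and masses are not known exactly. Their poses are not given: they have to be found in the camera images.
- pan_left_floor (a point): Left pan of a green two-pan kitchen balance: a steel tray 174 mm long (its x axis, roughly away from the robot) by 134 mm wide (y, to the left), lip 6 mm high. The point is the centre of the tray floor's upper face, z up. It stays horizontal and slides up and down 9 mm about its level height, 55 mm above the worktop. At the start two jars stand on it, one near each end toward the outer edge; there is room for a third in the middle, toward the other pan.
- pan_right_floor (a point): Right pan of a green two-pan kitchen balance: a steel tray 174 mm long (its x axis, roughly away from the robot) by 134 mm wide (y, to the left), lip 6 mm high. The point is the centre of the tray floor's upper face, z up. It is 200 mm from the left pan along y, alike in all, and sinks as that one rises. One spice jar too many on a pan drives both to their stops.
- honey_mid (a point): Honey jar: squat amber jar with a red lid, 58 by 62 mm, 86 mm tall, about 330 g. The point is at its centre, 43 mm above its underside; z up when it stands. It starts on a pan as the spice jars do. (A wall cabinet hangs behind the balance, 0.46 m above the worktop, from about 0.62 m ahead of the robot.)
- spice_a_mid (a point): Spice jar A: clear round jar with a red or orange-red screw cap and a printed label, 45 mm in diameter, 106 mm tall, about 110 g. The point is at its centre, 53 mm above its underside; z up when it stands. It starts on a pan, 50 mm from the pan's centre along x and 18 mm toward its outer long edge.
- spice_b_mid (a point): Spice jar B: clear round jar with a red or orange-red screw cap and a printed label, 45 mm in diameter, 106 mm tall, about 110 g. The point is at its centre, 53 mm above its underside; z up when it stands. It starts on a pan, 50 mm from the pan's centre along x and 18 mm toward its outer long edge.
- spice_c_mid (a point): Spice jar C: clear round jar with a red or orange-red screw cap and a printed label, 45 mm in diameter, 106 mm tall, about 110 g. The point is at its centre, 53 mm above its underside; z up when it stands. It starts on a pan, 50 mm from the pan's centre along x and 18 mm toward its outer long edge.

How it is judged:
By the outcome, as a careful person would: the job done as asked, in the order asked, and still so for the second after the job is handed in, with the robot touching nothing.
It also fails if it takes over 40 s, if anything falls off the work surface, if the arm or the gripper's body presses on something with over 40 N, if the wrist force passes 120 N, or if a joint passes its speed limit or range.

### The arm

A 6-joint arm with a two-finger parallel gripper is mounted at the origin on a cart in front of the work surface, level with it; the furniture and walls round the work are solid. World frame = base frame: x ahead of the robot, y to its left, z up, the work surface at z = 0. Lengths are in m, angles in rad, forces in N, time in s.
With the tool pointing down it reaches from about 0.4 to 0.825 m from the base axis. Payload 7 kg.
Tool frame: the origin (TCP) lies midway between the tips of the shut fingers; the grasp point (between the pads) lies arm.hold_point_z behind it (arm.hold_point_z is the distance from the TCP to the grasp point, in m); z points along the fingers, y is the line along which they close (so a half turn about z gives the same grasp; the last joint's range is limited). The gripper opens to 88 mm and grips with 3 to 60 N. Pads are 19 mm wide; open, the fingers measure 130 mm over their backs; the gripper's body (78 mm by 193 mm) begins 47 mm behind the grasp point.
Start: joints at [1.536, 0.359, 0.012, 0, -1.224, -0.288], TCP at [0.214, 0.64, 0.227] pointing down, gripper open.
Joint ranges: [-3.07, 3.07], [-1.43, 2.12], [-1.02, 1.25], [-3.03, 1.67], [-3.05, -0], [-3.03, 3.03]. Speed limits (rad/s): [2.39, 2.39, 3.01, 3.14, 3.14, 3.14].

### API

Orientations are given as [roll, pitch, yaw] about the fixed x, y, z axes, in that order (R = Rz(yaw) Ry(pitch) Rx(roll)).
In Python, from station import arm gives the robot as it stands.
- The arm moves only by the shell command python3 -m crank 'ROWS' [OPENING] [FORCE]. ROWS is JSON, a list that holds one entry, the list of rows, each a list of 4 numbers: the shift along the tool's x, y, z in units of 25 mm (1.0 is 25 mm), then the turn about the tool's z in units of 5 degrees (1.0 is 5 degrees). A call has 1 to 12 rows; each row is the pose to reach, as a shift and turn from the pose commanded when the call began, along the tool's axes at that moment; what a row does not reach only later rows make up. A row lasts 1/8 s, in which the tool goes at most 62.5 mm and 10.7 degrees, less where a joint would pass 70% of its speed; a pose out of reach is approached as far as the arm can. A call with a gripper value outside its range is refused whole. OPENING is the closure, from 0 (fully open) to 1 (shut), set as the call begins (- or left out, the last holds). The fingers move at their own pace and stop on an object; FORCE is the grip in N (left out, the last holds). Time passes only in rows, so rows that repeat a pose let the fingers close. It gives the time, the measured TCP pose, the force, the opening and the grip force at its end, in the units of the state.
- arm.get_state(): the state, without advancing time (a new reading comes with each control period).
- arm.grab_frame(name): name is "scene" or "top" or "wrist"; returns (picture, depth): 420x560x3 uint8, red, green, blue; 420x560 float32, m along the optical axis (not along the pixel's ray), 0 where there is no reading.
- arm.get_calibration(name): a dict with "mtx" (3x3 intrinsics, pixels), "R" (3x3) and "t" (3): a world point X has camera coordinates R X + t; the wrist camera has in their place "mount" (4x4, takes a point from camera to tool coordinates, whose origin is the TCP and whose axes are the flange's). Camera axes: x right, y down, z forward; pixel columns grow to the right and rows downward; lengths in m; the calibration is good to about 2 mm. The wrist camera is an equidistant fisheye: a pixel r from the principal point sees the ray r / f radians off the axis. A picture is of the moment at which its call begins: read the wrist's pose just before it. get_calibration takes no time and is no camera call.
- arm.job_done(): hands the job in; it is judged then, once.
Trained networks look in the newest picture that a camera, given by its name, has taken for a name from the list of things; names that differ only in an ending like _2 or _b are one class to them, and where a whole thing is asked for, a point or a joint stands for the part that bears it (a point fixed in the world has none). Each returns a list of dicts, best first, with "score" (0 to 1); they miss things now and then, are a little off and sometimes report something else, mostly with a low value. They report only what shows in the picture. A call takes as long as a camera call.
- arm.recognise(thing, camera): "extent" ([left, top, width, height] in pixels, round what is visible of it).
- arm.trace(thing, camera): "mask" (420x560 bool, what is visible of it) and "extent" ([left, top, width, height] in pixels, round what is visible of it).
The state is a dict: "t": time; "q": joint angles; "qd": joint speeds; "joint_efforts": joint torques, N m; "eef_pos": TCP position; "ee_rot": TCP orientation; "force": force on the tool from outside, world axes, zero at the start; "moment": the same for the moment, N m; "width": finger opening in m; "gripper_force": force on a finger pad.
Only numpy, scipy, OpenCV 4.12 (cv2) and the standard library are available. Lean on these libraries where they do the work, as an engineer would, in place of code of your own. Each camera call takes 0.05 s, during which the arm holds its last target. There are 200 camera calls.

## Working session

There is one attempt and no reset: what is moved stays moved. The work goes in short steps, Python scripts to look and compute and a shell command to move; the robot and the scene stay as the last step left them, time stands still between calls to the robot, and variables do not carry over. Pictures are saved under pics/ and viewed, at most 10 in all, crops included, and the job is handed in when it is done.

```bash
mkdir -p pics
python3 - <<'E'
from station import arm
import cv2,numpy as np
s=arm.get_state();print({k:np.round(v,3).tolist() for k,v in s.items()},arm.hold_point_z)
ims=[]
for n in("scene","top"):
    im,d=arm.grab_frame(n);cv2.imwrite(f"pics/{n}0.png",im[...,::-1]);np.save(f"pics/{n}0.npy",d)
    c=arm.get_calibration(n);K,R,t=map(np.array,(c["mtx"],c["R"],c["t"]))
    for th in("honey_mid","spice_a_mid"):
        for r in arm.trace(th,n)[:4]:
            m=r["mask"]&(d>0);v,u=np.nonzero(m);z=d[m]
            P=(np.stack([(u-K[0,2])/K[0,0]*z,(v-K[1,2])/K[1,1]*z,z],1)-t)@R
            top=P[P[:,2]>np.percentile(P[:,2],90)-.008]
            print(n,th,round(r["score"],2),r["extent"],"med",np.median(P,0).round(3),"top mid",((top.max(0)+top.min(0))/2).round(3),top[:,2].max().round(3), (top.max(0)-top.min(0)).round(3))
E
```

```text
{'t': 0.0, 'q': [1.536, 0.359, 0.011, -0.0, -1.224, -0.288], 'qd': [0.003, 0.001, 0.0, 0.0, 0.0, 0.0], 'joint_efforts': [-0.0, -58.271, 29.305, 6.997, 0.007, -0.0], 'eef_pos': [0.214, 0.64, 0.226], 'ee_rot': [3.14, -0.0, -0.323], 'force': [-0.114, -0.331, 0.943], 'moment': [0.033, -0.011, 0.028], 'gripper_force': 0.0, 'width': 0.088} 0.0188
scene honey_mid 0.57 [336.8, 183.7, 38.1, 43.7] med [ 0.422 -0.185  0.107] top mid [ 0.43  -0.201  0.129] 0.134 [0.053 0.054 0.011]
scene spice_a_mid 0.61 [263.9, 232.4, 22.4, 61.0] med [0.42  0.045 0.139] top mid [0.43  0.034 0.167] 0.173 [0.043 0.044 0.011]
top honey_mid 0.65 [336.3, 238.0, 29.3, 25.3] med [ 0.432 -0.197  0.131] top mid [ 0.434 -0.202  0.131] 0.136 [0.053 0.055 0.01 ]
top spice_a_mid 0.9 [234.3, 237.2, 24.9, 26.4] med [0.43  0.029 0.169] top mid [0.432 0.032 0.169] 0.174 [0.042 0.042 0.009]
```

View pics/scene0.png

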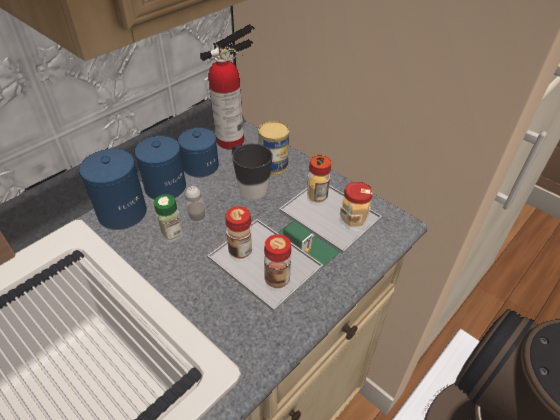

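View pics/top0.png

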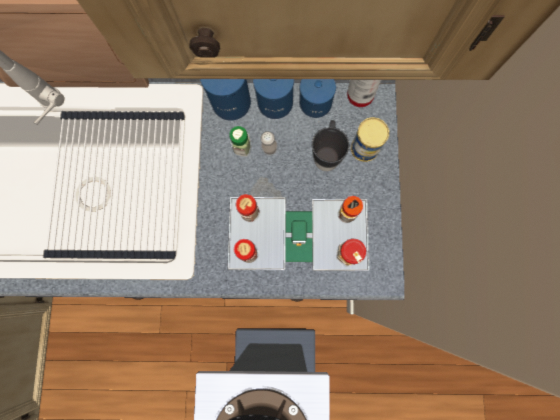

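```bash
cat > h.py <<'E'
from station import arm
import cv2,numpy as np
def cloud(n):
    im,d=arm.grab_frame(n)
    c=arm.get_calibration(n);K,R,t=map(np.array,(c["mtx"],c["R"],c["t"]))
    v,u=np.indices(d.shape)
    P=(np.stack([(u-K[0,2])/K[0,0]*d,(v-K[1,2])/K[1,1]*d,d],-1)-t)@R
    P[d<=0]=np.nan
    return im,P
def caps(im,P):
    ok=(P[...,2]>.12)&(P[...,2]<.2)&(P[...,0]>.35)&(P[...,0]<.62)&(P[...,1]<.1)&(P[...,1]>-.25)
    n,l,s,c=cv2.connectedComponentsWithStats(ok.astype(np.uint8))
    for i in range(1,n):
        if s[i,4]<60: continue
        Q=P[l==i];zt=np.percentile(Q[:,2],85);Q=Q[abs(Q[:,2]-zt)<.006];r=cv2.minEnclosingCircle(Q[:,:2].astype(np.float32))
        print("cap",c[i].round(),"mid",Q.mean(0).round(4),"circ",np.round(r[0],4),round(r[1],4))
def pans(P):
    for nm,a,b in(("L",-.08,.12),("R",-.28,-.08)):
        m=(P[...,2]>.035)&(P[...,2]<.075)&(P[...,0]>.34)&(P[...,0]<.62)&(P[...,1]>a)&(P[...,1]<b)
        k,l,s,_=cv2.connectedComponentsWithStats(m.astype(np.uint8));i=1+s[1:,4].argmax();Q=P[l==i]
        r=cv2.minAreaRect(Q[:,:2].astype(np.float32));print("pan",nm,np.round(r[0],4),np.round(r[1],3),round(r[2],1),"z",np.median(Q[:,2]).round(4),np.percentile(Q[:,:2],[1,99],axis=0).round(3).tolist())
E
python3 -c "
from h import *
im,P=cloud('top');caps(im,P);pans(P)
im,P=cloud('scene');caps(im,P);pans(P)"
```

```text
cap [246. 206.] mid [0.5289 0.0321 0.1698] circ [0.5295 0.0323] 0.0221
cap [352. 206.] mid [ 0.5319 -0.2001  0.1519] circ [ 0.5325 -0.2002] 0.022
cap [245. 250.] mid [0.4326 0.0327 0.1699] circ [0.4327 0.0329] 0.0218
cap [353. 251.] mid [ 0.434  -0.2023  0.1316] circ [ 0.4345 -0.2023] 0.0278
pan L [0.4819 0.0021] [0.173 0.162] 0.6 z 0.0641 [[0.395, -0.076], [0.567, 0.081]]
pan R [ 0.4829 -0.1842] [0.174 0.135] 0.5 z 0.046 [[0.396, -0.25], [0.568, -0.118]]
cap [319. 167.] mid [ 0.5281 -0.198   0.1505] circ [ 0.5311 -0.1991] 0.0236
cap [358. 193.] mid [ 0.4307 -0.2     0.1304] circ [ 0.4321 -0.2018] 0.029
cap [238. 224.] mid [0.5253 0.0347 0.1685] circ [0.5271 0.0329] 0.0225
cap [277. 253.] mid [0.4292 0.035  0.1688] circ [0.4303 0.0329] 0.0231
pan L [0.4798 0.0018] [0.175 0.164] 0.2 z 0.0632 [[0.393, -0.077], [0.565, 0.083]]
pan R [ 0.4801 -0.1665] [0.175 0.173] 0.2 z 0.0455 [[0.393, -0.249], [0.566, -0.083]]
```

```bash
python3 -m crank '[[[2,1.4,-0.4,-0.5],[4,2.8,-0.8,-1],[6,4.2,-0.8,-1.5],[8,5.6,-0.8,-2],[10,7,-0.8,-2.5],[12,8.4,-0.8,-3],[14,9.8,-0.8,-3.5],[15.8,11.2,-0.8,-3.7],[15.8,11.2,-0.8,-3.7],[15.8,11.2,-0.8,-3.7]]]' 0; python3 -c "
from h import *
im,P=cloud('top')
m=(P[...,0]>.4)&(P[...,0]<.68)&(P[...,1]<-.1)&(P[...,1]>-.5)
for y in np.arange(-.45,-.1,.02):
  for_=[(np.nanmax(np.where((abs(P[...,1]-y)<.01)&(abs(P[...,0]-x)<.015),P[...,2],-1))).round(2) for x in np.arange(.45,.7,.03)];print(round(y,2),for_)"
```

```text
t: 1.65
eef_pos: [0.5, 0.249, 0.2466]
ee_rot: [-3.141, -0.0, -0.001]
force: [0.3, 0.0, 0.7]
width: 0.0875
gripper_force: 0.0
-0.45 [np.float64(-1.0), np.float64(-1.0), np.float64(-1.0), np.float64(-1.0), np.float64(-1.0), np.float64(-1.0), np.float64(-1.0), np.float64(-1.0), np.float64(-1.0)]
-0.43 [np.float64(-1.0), np.float64(-1.0), np.float64(-1.0), np.float64(-1.0), np.float64(-1.0), np.float64(-1.0), np.float64(-1.0), np.float64(-1.0), np.float64(-1.0)]
-0.41 [np.float64(-1.0), np.float64(-1.0), np.float64(-1.0), np.float64(-1.0), np.float64(-1.0), np.float64(-1.0), np.float64(-1.0), np.float64(-1.0), np.float64(-1.0)]
-0.39 [np.float64(-1.0), np.float64(-1.0), np.float64(-1.0), np.float64(-1.0), np.float64(-1.0), np.float64(-1.0), np.float64(-1.0), np.float64(-1.0), np.float64(-1.0)]
-0.37 [np.float64(-1.0), np.float64(-1.0), np.float64(-1.0), np.float64(-1.0), np.float64(-1.0), np.float64(-1.0), np.float64(-1.0), np.float64(-1.0), np.float64(-1.0)]
-0.35 [np.float64(0.57), np.float64(0.58), np.float64(0.59), np.float64(0.59), np.float64(0.6), np.float64(0.6), np.float64(0.61),
[... 1324 characters left out ...]
t64(0.11), np.float64(0.11)]
-0.17 [np.float64(0.13), np.float64(0.05), np.float64(0.14), np.float64(0.15), np.float64(0.05), np.float64(0.0), np.float64(0.63), np.float64(0.11), np.float64(0.01)]
-0.15 [np.float64(0.05), np.float64(0.05), np.float64(0.05), np.float64(0.05), np.float64(0.06), np.float64(0.0), np.float64(0.63), np.float64(0.11), np.float64(0.01)]
-0.13 [np.float64(0.05), np.float64(0.05), np.float64(0.05), np.float64(0.05), np.float64(0.05), np.float64(0.0), np.float64(0.63), np.float64(0.11), np.float64(0.08)]
-0.11 [np.float64(0.05), np.float64(0.07), np.float64(0.06), np.float64(0.05), np.float64(0.05), np.float64(0.0), np.float64(0.63), np.float64(0.11), np.float64(0.11)]
```

```bash
python3 -m crank '[[[0.2,2.2,0,0],[0.4,4.5,0,0],[0.6,6.8,0,0],[0.8,9.1,0,0],[1,11.4,0,0],[1.1,13.7,0,0],[1.24,16,0,0],[1.24,17.5,0,0],[1.24,17.96,0,0],[1.24,17.96,1,0],[1.24,17.96,2,0],[1.24,17.96,2,0]]]' 0
python3 - <<'E'
from h import *
im,d=arm.grab_frame("wrist");cv2.imwrite("pics/w1.png",im[...,::-1])
E
```

```text
t: 3.2
eef_pos: [0.5301, -0.1981, 0.195]
ee_rot: [-3.141, 0.004, 0.002]
force: [-0.1, 0.0, -0.2]
width: 0.0875
gripper_force: 0.0
```

View pics/w1.png

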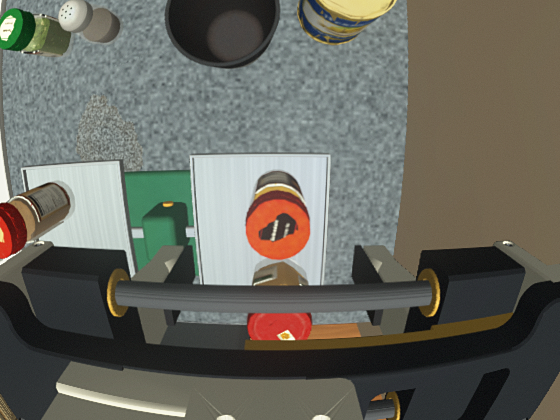

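```bash
python3 -m crank '[[[0,0,1.2,0],[0,0,2.4,0],[0,0,3.4,0],[0,0,3.75,0],[0,0,3.75,0],[0,0,3.75,0]]]' 0 && python3 -m crank '[[[0,0,0,0],[0,0,0,0],[0,0,0,0],[0,0,0,0],[0,0,0,0],[0,0,0,0]]]' 0.8 20
```

```text
t: 4.0
eef_pos: [0.532, -0.1997, 0.1043]
ee_rot: [3.141, -0.002, 0.001]
force: [-0.2, -0.2, 1.3]
width: 0.0876
gripper_force: 0.0
t: 4.75
eef_pos: [0.531, -0.1997, 0.1028]
ee_rot: [3.142, 0.0, 0.0]
force: [0.1, -0.5, 0.8]
width: 0.0441
gripper_force: 20.0
```

```bash
python3 -m crank '[[[0,0,-0.8,0],[0,0,-2,0],[0,0,-3.4,0],[0,0,-4.8,0],[-0.4,-1,-4.8,0],[-1,-2.5,-4.8,0],[-1.6,-4.2,-4.8,0],[-2,-5.8,-4.8,0],[-2,-6.9,-4.8,0],[-2,-7.28,-4.8,0],[-2,-7.28,-4.8,0],[-2,-7.28,-4.8,0]]]'
python3 - <<'E'
from h import *
print(arm.get_state()["gripper_force"],arm.get_state()["width"])
im,P=cloud("scene");cv2.imwrite("pics/s2.png",im[...,::-1])
caps(im,P);pans(P)
E
```

```text
t: 6.25
eef_pos: [0.4809, -0.0184, 0.2226]
ee_rot: [3.141, 0.0, -0.001]
force: [-0.1, 0.4, -1.3]
width: 0.0442
gripper_force: 20.0
19.954109618556686 0.04424413474824954
cap [358. 193.] mid [ 0.4305 -0.2001  0.1306] circ [ 0.4328 -0.2016] 0.0295
cap [277. 214.] mid [ 0.4684 -0.0056  0.1948] circ [ 0.4786 -0.0165] 0.0226
cap [238. 224.] mid [0.5254 0.0346 0.1686] circ [0.5273 0.0329] 0.0224
cap [277. 253.] mid [0.4291 0.0351 0.1688] circ [0.4313 0.0338] 0.0231
pan L [0.4803 0.002 ] [0.176 0.164] 0.3 z 0.0632 [[0.393, -0.077], [0.565, 0.083]]
pan R [ 0.4801 -0.1658] [0.176 0.172] 0.4 z 0.0453 [[0.393, -0.25], [0.565, -0.083]]
```

View pics/s2.png

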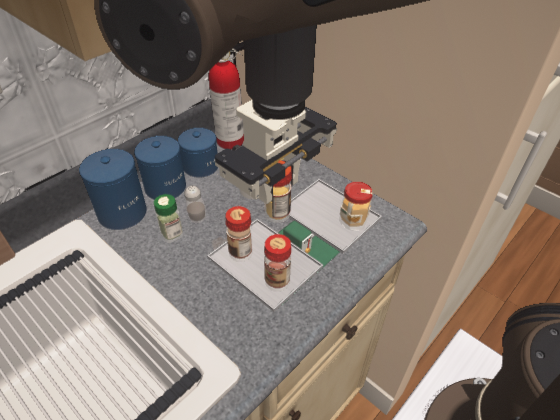

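```bash
python3 -m crank '[[[0,0,1,0],[0,0,2,0],[0,0,3,0],[0,0,3.7,0],[0,0,4,0],[0,0,4.1,0],[0,0,4.2,0],[0,0,4.3,0],[0,0,4.42,0],[0,0,4.42,0],[0,0,4.42,0],[0,0,4.42,0]]]'
python3 -c "
from h import *
print(arm.get_state()['force'])
im,P=cloud('scene');caps(im,P);pans(P)"
```

```text
t: 7.8
eef_pos: [0.481, -0.0177, 0.1124]
ee_rot: [-3.141, -0.0, 0.0]
force: [-0.5, -0.7, -1.2]
width: 0.0441
gripper_force: 20.0
[-0.45753192 -0.7430082  -1.22951818]
cap [358. 191.] mid [ 0.4305 -0.1995  0.1388] circ [ 0.4319 -0.2012] 0.0286
cap [319. 190.] mid [ 0.4498 -0.0938  0.1939] circ [ 0.4514 -0.094 ] 0.0147
cap [274. 237.] mid [0.4522 0.0095 0.1915] circ [ 4.791e-01 -4.000e-04] 0.0814
pan L [0.4799 0.0018] [0.176 0.164] 0.4 z 0.055 [[0.393, -0.076], [0.565, 0.083]]
pan R [ 0.4638 -0.1663] [0.143 0.172] 0.1 z 0.0536 [[0.393, -0.25], [0.529, -0.082]]
```

Pans are near level with the jar on the floor; release and retreat.

```bash
python3 -m crank '[[[0,0,0,0],[0,0,0,0],[0,0,0,0],[0,0,0,0]]]' 0.3; python3 -m crank '[[[0,0,-0.4,0],[0,0,-1,0],[0,0,-2,0],[0,0,-3.5,0],[0,0,-5,0],[-0.5,-2,-5,0],[-0.5,-4,-5,0],[-0.5,-4,-5,0],[-0.5,-4,-5,0]]]'
python3 -c "
from h import *
for i in range(2):
  im,P=cloud('scene');caps(im,P);pans(P)
im,P=cloud('top');caps(im,P);pans(P)
im,P=cloud('scene');cv2.imwrite('pics/s3.png',im[...,::-1])"
```

```text
t: 8.35
eef_pos: [0.4809, -0.0177, 0.1123]
ee_rot: [3.142, 0.0, 0.0]
force: [-0.5, -0.1, 0.4]
width: 0.0611
gripper_force: 0.0
t: 9.48
eef_pos: [0.4684, 0.0823, 0.2381]
ee_rot: [-3.141, -0.001, 0.001]
force: [0.1, -1.1, -0.4]
width: 0.0617
gripper_force: 0.0
cap [358. 191.] mid [ 0.4305 -0.2     0.1392] circ [ 0.4314 -0.2021] 0.0292
cap [277. 241.] mid [0.4516 0.0121 0.16  ] circ [0.4562 0.0093] 0.0573
cap [239. 227.] mid [0.5233 0.0342 0.1599] circ [0.5263 0.032 ] 0.023
pan L [0.4799 0.002 ] [0.176 0.164] 0.2 z 0.0546 [[0.393, -0.077], [0.565, 0.083]]
pan R [ 0.4802 -0.1836] [0.137 0.177] 89.4 z 0.0539 [[0.393, -0.25], [0.566, -0.117]]
cap [358. 191.] mid [ 0.4303 -0.1998  0.1391] circ [ 0.4311 -0.2021] 0.0294
cap [277. 241.] mid [0.4513 0.0123 0.16  ] circ [0.456  0.0095] 0.0571
cap [239. 226.] mid [0.5233 0.0341 0.1599] circ [0.5264 0.0327] 0.0226
pan L [0.4801 0.0019] [0.176 0.164] 0.1 z 0.0545 [[0.393, -0.077], [0.565, 0.083]]
pan R [ 0.4802 -0.184 ] [0.138 0.176] 89.8 z 0.0539 [[0.393, -0.25], [0.566, -0.117]]
cap [269. 228.] mid [ 0.4818 -0.0193  0.1612] circ [ 0.4823 -0.0183] 0.0218
cap [245. 250.] mid [0.4313 0.0324 0.1613] circ [0.4327 0.0329] 0.0218
cap [353. 251.] mid [ 0.4341 -0.2024  0.1404] circ [ 0.4342 -0.2028] 0.0281
pan L [0.4817 0.0166] [0.173 0.133] 0.7 z 0.0554 [[0.395, -0.05], [0.568, 0.081]]
pan R [ 0.4831 -0.1838] [0.174 0.136] 0.3 z 0.0547 [[0.397, -0.25], [0.569, -0.117]]
```

View pics/s3.png

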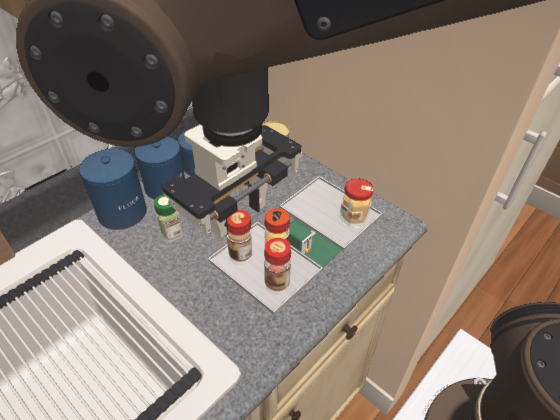

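The picture shows the three spice jars upright on the left pan, at (239,225), (277,222) and (278,255), and the honey jar alone on the right pan at (357,200). The pans are level to within 1 mm and holding steady.

```bash
python3 -c "
from station import arm
print(arm.job_done())"
```

```text
the job is handed in; nothing more can be done
None
```

I moved the spice jar that shared the honey's pan to the left pan; the three spice jars now balance the honey jar, the pans are level to within 1 mm with all four jars upright, and the job is handed in at about 10 s.

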